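# Try a new key in a diesel control box and hold it at preheat

## Robot

A 7-joint arm with a two-finger parallel gripper is mounted at the origin on a cart in front of the work surface, level with it; the furniture and walls round the work are solid. World frame = base frame: x ahead of the robot, y to its left, z up, the work surface at z = 0. Lengths are in m, angles in rad, forces in N, time in s.
With the tool pointing down it reaches from about 0.4 to 0.875 m from the base axis. Payload 6.5 kg.
Tool frame: the origin (TCP) lies on the centre line of the jaws, within the pads' length; the fingertips stand 8 mm ahead of it and the grasp point (between the pads) lies 11 mm behind it (arm.nose_length is the distance from the TCP to the fingertips, in m); z points along the fingers, y is the line along which they close (so a half turn about z gives the same grasp; the last joint's range is limited). The gripper opens to 85 mm and grips with 20 to 120 N. Pads are 22 mm wide; open, the fingers measure 114 mm over their backs; the gripper's body (76 mm by 85 mm) begins 54 mm behind the grasp point. The pads swing forward as they close: fully open they stand 13 mm farther back than shut.
Start: joints at [-1.208, 0.536, -0.004, 1.538, 0.003, 1.067, -0.071], TCP at [0.27, 0.591, 0.239] pointing down, gripper open.
Joint ranges: [-2.7, 2.7], [-0.37, 2.16], [-1.27, 1.26], [0.24, 2.4], [-1.31, 4.45], [0.19, 1.91], [-2.76, 2.76]. Speed limits (rad/s): [2.39, 2.39, 3.14, 3.14, 3.14, 3.14, 3.14].

## Interface

Orientations are given as a 3x3 rotation matrix whose columns are the frame's x, y, z axes.
In Python, from rig import arm, eyes, ticket gives the robot as it stands.
- The arm moves only by the tool play_rows, never from a script. Its argument "deltas" is a list of rows, each an object of numbers: "x", "y", "z": the shift along the tool's x, y, z in mm; "ax", "ay", "az": the turn, a rotation vector about the tool's x, y, z in degrees. In form: [{"x": .., "y": .., "z": .., "ax": .., "ay": .., "az": ..}, ...]. A call has 1 to 20 rows; each row shifts and turns the commanded pose from where the row before left it, along the tool's axes as they then stand; what a row does not reach is not made up. A row lasts 1/10 s, in which the tool goes at most 50 mm and 8.59 degrees, less where a joint would pass 70% of its speed; a pose out of reach is approached as far as the arm can. A call with a gripper value outside its range is refused whole. "fingers" is the opening, from 0 (shut) to 1 (fully open), set as the call begins (left out, the last holds). The fingers move at their own pace and stop on an object; the grip force is fixed at half the most. Time passes only in rows, so rows that do not move let the fingers close. It gives the time, the measured TCP pose, the force, the opening and the grip force at its end, in the units of the state.
- arm.read_state(): the state, without advancing time (a new reading comes with each control period).
- eyes.read_camera(name): name is "scene" or "top" or "wrist"; returns the picture (420x560x3 uint8, red, green, blue); there is no depth.
- eyes.get_calibration(name): a dict with "fx", "fy", "cx", "cy" (pixels), "origin" and "attitude" of the camera in the world; the wrist camera has in their place "T_tool_cam" (4x4, takes a point from camera to tool coordinates, whose origin is the TCP and whose axes are the flange's). Camera axes: x right, y up, looking along -z (the intrinsics and any distortion apply to the point x, -y, -z); pixel columns grow to the right and rows downward; lengths in m; the calibration is good to about 2 mm. A picture is of the moment at which its call begins: read the wrist's pose just before it. get_calibration takes no time and is no camera call.
- ticket.finish_job(): hands the job in; it is judged then, once.
The state is a dict: "t": time; "qpos": joint angles; "joint_vel": joint speeds; "tau": joint torques, N m; "eef_pos": TCP position; "ee_rot": TCP orientation; "contact_force": force on the tool from outside, world axes, zero at the start; "wrist_torque": the same for the moment, N m; "finger_gap": finger opening in m; "grip_force": force on a finger pad.
Only numpy, scipy, OpenCV 4.12 (cv2) and the standard library are available. Lean on these libraries where they do the work, as an engineer would, in place of code of your own. Each camera call takes 0.05 s, during which the arm holds its last target. There are 200 camera calls.

## Task

Try the freshly cut yellow-headed key in the yellow control box: take it out of the wooden stand, push it fully home in the key switch while the switch is still off, then turn it clockwise three clicks by feel to the preheat position (the orange mark) and keep holding it there against the return spring. Do not go on to the fourth stop, which would crank the engine, and leave the other two keys standing in the stand. The job finishes with the key still gripped and held at the third stop: do not let go.

Things in the scene. Friction and masses are not known exactly. Their poses are not given: they have to be found in the camera images.
- key_yellow: yellow-headed key, 30 g, blade down in the stand. Origin: tip of the blade; z up to the head, x across the width, y through the thickness. Blade 11 x 3 mm (lowest 4 mm 8.5 x 2), same either way round; shoulder at z = 28 mm. Head 10 mm thick with flat faces to +y and -y: neck 26 mm wide to z = 44 mm, then a disc 34 mm across centred at z = 49 mm. Pinch these flat faces from above near z = 52 mm.
- key_green: another key of the same shape and axes, with a green head, standing in the same stand; it stays there
- key_blue: another key of the same shape and axes, with a blue head, standing in the same stand; it stays there
- key_stand: fixed dark wooden block, 46 x 164 x 32 mm on a 58 x 176 x 11 mm foot; origin at the centre of its underside, y along its length. Three upright slots at y = -55, 0 and 55 mm, 22 mm deep, 12.6 mm (along y) x 4.6 mm; a key standing on the slot's floor has its shoulder 6 mm above the block. Which key stands in which slot varies.
- control_box: fixed yellow generator control box, 110 x 150 x 62 mm, dark top panel; origin under its centre, x away from the robot. On top: key switch (axis at x = -12, y = -34 mm), a gauge at its left and three pilot lamps behind, all under 10 mm high. Five flat dots round the switch mark its stops clockwise: white (off), white (first), green (second), orange (third, preheat), red (fourth, start).
- keyway (a point): on the switch's axis, at the top of its round steel collar (28 mm across, 8 mm above the panel), where the shoulder of a key fully home rests: the tip is then 28 mm below. z up; x along the keyway towards the collar's red line; turns with the key. 4 mm down in the collar's 18 mm bore is the keyway's mouth, 12.3 (x) x 4.3 mm with a 1.8 mm chamfer all round. A key fits either way round.
- key_rotor (a joint): rotation of the key switch, rad, clockwise from above; stops at 0 (off), 0.419, 0.838, 1.257 (third) and 1.676. Leaving a stop takes about 0.08 N m, fading to none midway and drawing on into the next. Above 1.0 a spring pushes back with 0.11 to 0.14 N m more: the third stop eases but must be held, let go there it springs back to the second. It lags the key by 0.1 to 0.3 rad (play).

How it is judged:
By the outcome, as a careful person would: the job done as asked, in the order asked, and still so for the second after the job is handed in, while the arm keeps its last pose, push and grip.
It also fails if it takes over 40 s, if anything falls off the work surface, if the arm or the gripper's body presses on something with over 40 N, if the wrist force passes 120 N, or if a joint passes its speed limit or range.

## Working session

There is one attempt and no reset: what is moved stays moved. The work goes in short steps, Python scripts to look and compute and a tool call to move; the robot and the scene stay as the last step left them, time stands still between calls to the robot, and variables do not carry over. Pictures are saved under pics/ and viewed, at most 10 in all, crops included, and the job is handed in when it is done.

Besides the shell and the picture viewer there is one more tool, called after "Emit:" as a command line: name --argument value ..., lists and objects as JSON in quotes. play_rows: Moves the arm, as the interface text tells. Its arguments: {"type":"object","properties":{"deltas":{"type":"array","items":{"type":"object","properties":{"x":{"type":"number"},"y":{"type":"number"},"z":{"type":"number"},"ax":{"type":"number"},"ay":{"type":"number"},"az":{"type":"number"}}}},"fingers":{"type":"number"}},"required":["deltas"]}

```bash
ls; mkdir -p pics
python3 - <<'E'
from rig import arm, eyes, ticket
import cv2
s=arm.read_state();print(s['t'],s['eef_pos'],s['ee_rot'],s['finger_gap'],arm.nose_length)
ims=[]
for n in("scene","top"):
    im=eyes.read_camera(n);cv2.imwrite(f"pics/{n}0.png",im[...,::-1]);print(n,eyes.get_calibration(n))
print(eyes.get_calibration("wrist"))
E
```

```text
pics
0.0 [0.27003976 0.59057883 0.23841295] [[-9.09487705e-01  4.15730422e-01 -5.75459249e-04]
 [ 4.15730794e-01  9.09486274e-01 -1.61987985e-03]
 [-1.50061046e-04 -1.71249694e-03 -9.99998522e-01]] 0.0854553797041025 0.008
scene {'fx': 419.5887756469027, 'fy': 419.5887756469027, 'cx': 276.34007158029965, 'cy': 211.10138835463752, 'origin': array([ 0.05829674, -0.25000392,  0.58174663]), 'attitude': array([[ 0.75959936,  0.384578  , -0.52450793],
       [-0.65032038,  0.43719711, -0.62124238],
       [-0.0096028 ,  0.81299351,  0.58219356]])}
top {'fx': 438.86823151685564, 'fy': 438.86823151685564, 'cx': 286.59652579537874, 'cy': 202.76369694953615, 'origin': array([0.35402366, 0.26583536, 0.92245395]), 'attitude': array([[ 0.01855628,  0.98608436, -0.16520684],
       [-0.9996862 ,  0.01551766, -0.01966466],
       [-0.01682739,  0.1655199 ,  0.98606288]])}
{'fx': 362.38052995996634, 'fy': 362.38052995996634, 'cx': 280.2481147220377, 'cy': 215.9834056343844, 'T_tool_cam': array([[ 2.80852984e-05,  9.57710539e-01,  2.87733424e-01,
         7.34049332e-02],
       [ 9.99999830e-01, -1.94688791e-04,  5.50406037e-04,
         1.08805928e-05],
       [ 5.83148134e-04,  2.87733359e-01, -9.57710381e-01,
        -1.36268332e-01],
       [ 0.00000000e+00,  0.00000000e+00,  0.00000000e+00,
         1.00000000e+00]])}
```

View pics/top0.png

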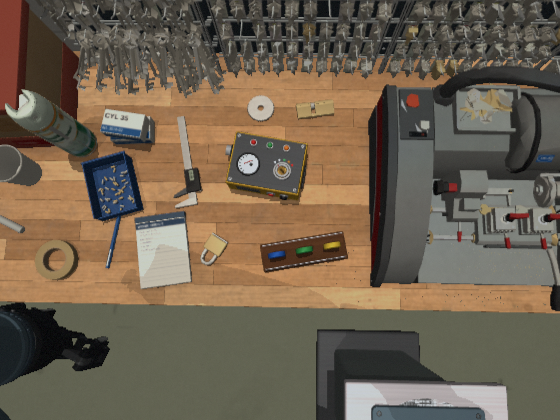

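View pics/scene0.png

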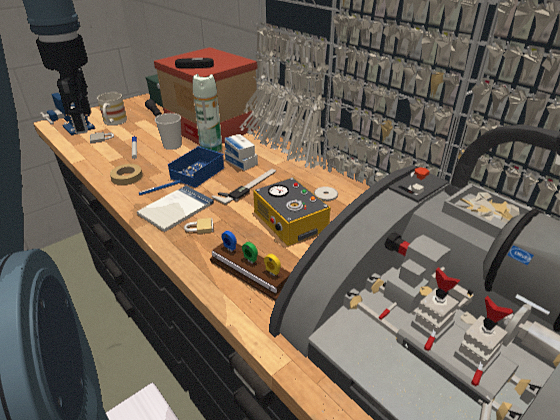

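The top view shows the yellow key at about (332,245), with green at (305,250) and blue at (277,255). The switch is at (283,170) on the box, which is centred near (267,165). The scene view shows the yellow head at (271,262).

```bash
cat > h.py <<'E'
import numpy as np, cv2
from rig import arm, eyes
def cam(n,s=None):
    c=eyes.get_calibration(n)
    if n=="wrist":
        T=np.eye(4);T[:3,:3]=s['ee_rot'];T[:3,3]=s['eef_pos'];T=T@c['T_tool_cam'];return c,T[:3,3],T[:3,:3]
    return c,np.array(c['origin']),np.array(c['attitude'])
def ray(C,p):
    c,o,R=C;d=R@np.array([(p[0]-c['cx'])/c['fx'],-(p[1]-c['cy'])/c['fy'],-1]);return o,d/np.linalg.norm(d)
def onz(C,p,z):
    o,d=ray(C,p);return o+d*(z-o[2])/d[2]
def tri(C1,p1,C2,p2):
    o1,d1=ray(C1,p1);o2,d2=ray(C2,p2)
    t=np.linalg.lstsq(np.c_[d1,-d2],o2-o1,rcond=None)[0];a=o1+t[0]*d1;b=o2+t[1]*d2
    return (a+b)/2,np.linalg.norm(a-b)
def blobs(im,lo,hi,win,amin=20):
    h=cv2.cvtColor(im,cv2.COLOR_RGB2HSV);m=cv2.inRange(h,np.array(lo),np.array(hi))
    k=np.zeros_like(m);x0,y0,x1,y1=win;k[y0:y1,x0:x1]=255;m&=k
    n,l,st,ce=cv2.connectedComponentsWithStats(m)
    out=[(st[i,4],ce[i],cv2.minAreaRect(np.argwhere(l==i)[:,::-1].astype(np.float32))) for i in range(1,n) if st[i,4]>=amin]
    return sorted(out,key=lambda a:-a[0])
E
python3 - <<'E'
from h import *
np.set_printoptions(precision=4,suppress=True)
t=cv2.imread("pics/top0.png")[...,::-1];s=cv2.imread("pics/scene0.png")[...,::-1]
T=cam("top");S=cam("scene")
K={}
for n,lo,hi in(("y",(20,150,90),(33,255,255)),("g",(45,120,50),(85,255,255)),("b",(100,150,60),(125,255,255))):
    a=blobs(t,lo,hi,(255,230,350,270))[0];b=blobs(s,lo,hi,(215,225,290,280))[0]
    print(n,a[0],a[1],b[0],b[1],tri(T,a[1],S,b[1]),onz(T,a[1],.062)); K[n]=onz(T,a[1],.062)
d=K['y']-K['b'];print("stand y ang deg",np.degrees(np.arctan2(d[1],d[0])),np.linalg.norm(d))
for b in blobs(t,(18,120,70),(35,255,255),(215,120,320,210),5)[:4]:print(b)
c=onz(T,(283,170),.07);print("switch top",c, "yel")
cv2.imwrite("pics/box.png",cv2.resize(t[120:215,215:320,::-1],None,fx=5,fy=5,interpolation=cv2.INTER_CUBIC))
E
```

```text
y 93 [331.6129 244.7419] 211 [282.5924 232.9716] (array([0.424 , 0.1898, 0.1228]), np.float64(0.029657662893266518)) [0.4164 0.1935 0.062 ]
g 92 [303.8804 249.5326] 180 [250.0611 251.0833] (array([0.4082, 0.2464, 0.0554]), np.float64(0.003906645084495783)) [0.4062 0.2475 0.062 ]
b 89 [276.2584 254.1461] 155 [229.2258 239.7806] (array([0.3982, 0.3006, 0.055 ]), np.float64(0.0038382551539168043)) [0.3962 0.3013 0.062 ]
stand y ang deg -79.39278890812584 0.10964175657779128
(np.int32(568), array([267.8521, 172.8908]), ((265.9910888671875, 165.04966735839844), (74.85509490966797, 58.09724044799805), 10.17551040649414))
(np.int32(50), array([281.46, 170.02]), ((281.5, 170.5), (7.0, 7.0), 90.0))
switch top [0.563  0.2912 0.07  ] yel
```

View pics/box.png

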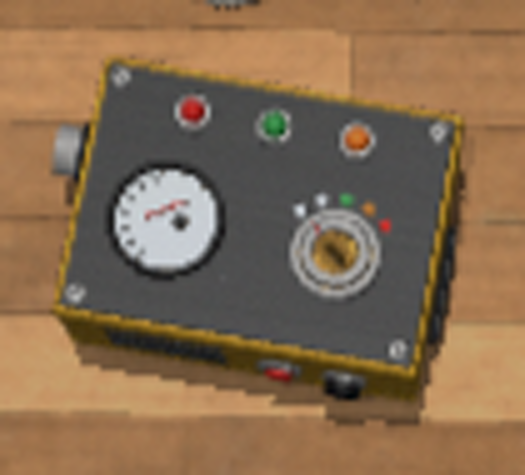

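The switch collar is at crop (335,253), with its red line pointing up-left toward the first white dot. So the keyway is off, roughly 40° in world yaw. I'll go above the yellow key next.

Emit:
play_rows --deltas '[{"x":-29.8,"y":-30,"z":6.8},{"x":-29.8,"y":-30,"z":6.8},{"x":-29.8,"y":-30,"z":6.8},{"x":-29.8,"y":-30,"z":6.8},{"x":-29.8,"y":-30,"z":6.8},{"x":-29.8,"y":-30,"z":6.8},{"x":-29.8,"y":-30,"z":6.8},{"x":-29.8,"y":-30,"z":6.8},{"x":-29.8,"y":-30,"z":6.8},{"x":-29.8,"y":-30,"z":6.8},{"az":7.85},{"az":7.85},{"az":7.85},{"az":7.85},{"az":7.85},{"az":7.85},{"az":7.85},{},{}]'

```text
validation failed for argument at $.de...
```

Run:
```python
from h import *
np.set_printoptions(precision=4,suppress=True)
s=arm.read_state();im=eyes.read_camera("wrist");cv2.imwrite("pics/w1.png",im[...,::-1]);np.save("s1.npy",np.c_[s['ee_rot'],s['eef_pos']])
print(s['t'],s['eef_pos'],s['ee_rot'],s['qpos'])
C=cam("wrist",s)
for b in blobs(im,(20,150,60),(33,255,255),(0,0,560,420),100)[:4]:print(b,onz(C,b[1],.07))
```

```text
0.1 [0.27   0.5906 0.2385] [[-0.9095  0.4157 -0.0006]
 [ 0.4157  0.9095 -0.0014]
 [-0.0001 -0.0016 -1.    ]] [-1.2082  0.5371 -0.0044  1.5388  0.0026  1.0673 -0.0712]
```

View pics/w1.png

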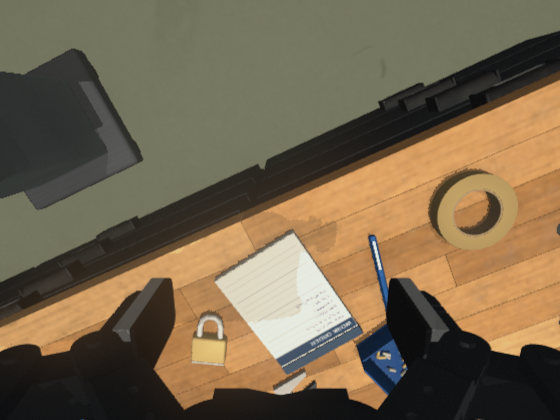

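The move was refused, probably because of the empty rows. This picture is still the start view, with the fingers at the bottom and a notepad in the middle. I'll retry with explicit zeros.

Emit:
play_rows --deltas '[{"x":-29.8,"y":-30,"z":6.8},{"x":-29.8,"y":-30,"z":6.8},{"x":-29.8,"y":-30,"z":6.8},{"x":-29.8,"y":-30,"z":6.8},{"x":-29.8,"y":-30,"z":6.8},{"x":-29.8,"y":-30,"z":6.8},{"x":-29.8,"y":-30,"z":6.8},{"x":-29.8,"y":-30,"z":6.8},{"x":-29.8,"y":-30,"z":6.8},{"x":-29.8,"y":-30,"z":6.8},{"az":7.85},{"az":7.85},{"az":7.85},{"az":7.85},{"az":7.85},{"az":7.85},{"az":7.85},{"x":0},{"x":0}]'

```text
validation failed for argument at $.de...
```

Emit:
play_rows --deltas '[{"x":-29.8,"y":-30.0,"z":6.8,"ax":0,"ay":0,"az":0},{"x":-29.8,"y":-30.0,"z":6.8,"ax":0,"ay":0,"az":0}]'

```text
t: 0.35
eef_pos: [0.299, 0.5115, 0.2251]
ee_rot: [[-0.91, 0.414, -0.0], [0.414, 0.91, 0.0], [0.0, 0.0, -1.0]]
contact_force: [1.1, -0.2, -0.4]
finger_gap: 0.0854
grip_force: 0.0
```

All six keys are needed in every row.

Emit:
play_rows --deltas '[{"x":-29.8,"y":-30.0,"z":6.8,"ax":0,"ay":0,"az":0},{"x":-29.8,"y":-30.0,"z":6.8,"ax":0,"ay":0,"az":0},{"x":-29.8,"y":-30.0,"z":6.8,"ax":0,"ay":0,"az":0},{"x":-29.8,"y":-30.0,"z":6.8,"ax":0,"ay":0,"az":0},{"x":-29.8,"y":-30.0,"z":6.8,"ax":0,"ay":0,"az":0},{"x":-29.8,"y":-30.0,"z":6.8,"ax":0,"ay":0,"az":0},{"x":-29.8,"y":-30.0,"z":6.8,"ax":0,"ay":0,"az":0},{"x":-29.8,"y":-30.0,"z":6.8,"ax":0,"ay":0,"az":0},{"x":0,"y":0,"z":0,"ax":0,"ay":0,"az":7.85},{"x":0,"y":0,"z":0,"ax":0,"ay":0,"az":7.85},{"x":0,"y":0,"z":0,"ax":0,"ay":0,"az":7.85},{"x":0,"y":0,"z":0,"ax":0,"ay":0,"az":7.85},{"x":0,"y":0,"z":0,"ax":0,"ay":0,"az":7.85},{"x":0,"y":0,"z":0,"ax":0,"ay":0,"az":7.85},{"x":0,"y":0,"z":0,"ax":0,"ay":0,"az":7.85},{"x":0,"y":0,"z":0,"ax":0,"ay":0,"az":0},{"x":0,"y":0,"z":0,"ax":0,"ay":0,"az":0}]'

```text
t: 2.05
eef_pos: [0.4164, 0.1945, 0.1712]
ee_rot: [[-0.186, 0.983, -0.0], [0.983, 0.186, -0.0], [-0.0, -0.0, -1.0]]
contact_force: [0.8, -0.4, -0.3]
finger_gap: 0.0853
grip_force: 0.0
```

Run:
```python
from h import *
np.set_printoptions(precision=4,suppress=True)
s=arm.read_state();im=eyes.read_camera("wrist");cv2.imwrite("pics/w2.png",im[...,::-1])
print(s['t'],s['eef_pos'],s['ee_rot'],s['qpos'])
C=cam("wrist",s)
for b in blobs(im,(20,150,60),(33,255,255),(0,0,560,420),100)[:4]:print(b,onz(C,b[1],.07))
```

```text
2.05 [0.4164 0.1945 0.1712] [[-0.1859  0.9826 -0.0001]
 [ 0.9826  0.1859 -0.0002]
 [-0.0002 -0.0001 -1.    ]] [-0.788   0.3225  0.3006  2.0997 -0.1397  0.738  -0.2114]
(np.int32(5829), array([471.1364,  90.7933]), ((515.697509765625, 89.79653930664062), (156.37049865722656, 172.36965942382812), 20.794116973876953)) [0.5171 0.2979 0.07  ]
(np.int32(707), array([279.8741, 217.4851]), ((279.5, 218.0), (48.0, 15.0), 90.0)) [0.4158 0.1951 0.07  ]
```

View pics/w2.png

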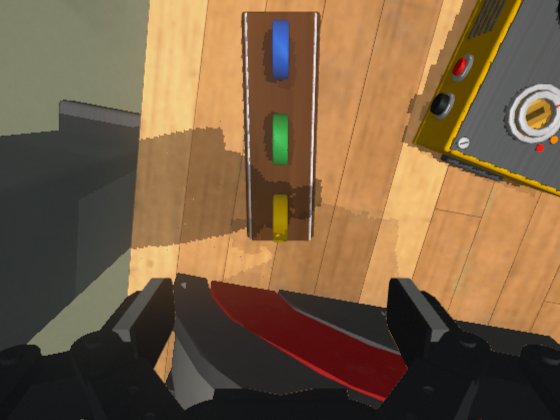

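The wrist view shows the yellow key aligned with the jaws at (280,217), the green key at (280,138), and the switch at the right edge (537,112). The machine is about 10 cm clear of the key. I'll descend and grip.

Emit:
play_rows --deltas '[{"x":-2,"y":0,"z":30,"ax":0,"ay":0,"az":0},{"x":0,"y":0,"z":40,"ax":0,"ay":0,"az":0},{"x":0,"y":0,"z":30,"ax":0,"ay":0,"az":0},{"x":0,"y":0,"z":20,"ax":0,"ay":0,"az":0},{"x":0,"y":0,"z":0,"ax":0,"ay":0,"az":0},{"x":0,"y":0,"z":0,"ax":0,"ay":0,"az":0}]'

```text
t: 2.7
eef_pos: [0.4171, 0.1923, 0.0516]
ee_rot: [[-0.183, 0.983, -0.0], [0.983, 0.183, -0.0], [-0.0, -0.0, -1.0]]
contact_force: [0.7, -0.2, -0.4]
finger_gap: 0.0856
grip_force: 0.0
```

Emit:
play_rows --deltas '[{"x":0,"y":0,"z":0,"ax":0,"ay":0,"az":0},{"x":0,"y":0,"z":0,"ax":0,"ay":0,"az":0},{"x":0,"y":0,"z":0,"ax":0,"ay":0,"az":0},{"x":0,"y":0,"z":0,"ax":0,"ay":0,"az":0},{"x":0,"y":0,"z":0,"ax":0,"ay":0,"az":0},{"x":0,"y":0,"z":0,"ax":0,"ay":0,"az":0},{"x":0,"y":0,"z":0,"ax":0,"ay":0,"az":0},{"x":0,"y":0,"z":0,"ax":0,"ay":0,"az":0},{"x":0,"y":0,"z":0,"ax":0,"ay":0,"az":0},{"x":0,"y":0,"z":0,"ax":0,"ay":0,"az":0}]' --fingers 0

```text
t: 3.7
eef_pos: [0.4171, 0.1926, 0.0514]
ee_rot: [[-0.182, 0.983, 0.0], [0.983, 0.182, 0.0], [0.0, 0.0, -1.0]]
contact_force: [-0.3, -0.2, 4.9]
finger_gap: 0.0093
grip_force: 60.6
```

Emit:
play_rows --deltas '[{"x":0,"y":0,"z":-10,"ax":0,"ay":0,"az":0},{"x":0,"y":0,"z":-20,"ax":0,"ay":0,"az":0},{"x":0,"y":0,"z":-30,"ax":0,"ay":0,"az":0},{"x":0,"y":0,"z":-40,"ax":0,"ay":0,"az":0},{"x":0,"y":0,"z":-20,"ax":0,"ay":0,"az":0},{"x":0,"y":0,"z":0,"ax":0,"ay":0,"az":0}]'

```text
t: 4.3
eef_pos: [0.4185, 0.1932, 0.1741]
ee_rot: [[-0.182, 0.983, 0.004], [0.983, 0.182, 0.003], [0.002, 0.005, -1.0]]
contact_force: [0.0, -0.6, 0.3]
finger_gap: 0.0091
grip_force: 59.9
```

Run:
```python
from h import *
np.set_printoptions(precision=4,suppress=True)
s=arm.read_state();print(s['eef_pos'],s['contact_force'],s['finger_gap'],s['wrist_torque'])
s2=dict(eef_pos=np.array([.4164,.1945,.1712]),ee_rot=np.array([[-.1859,.9826,0],[.9826,.1859,0],[0,0,-1.]]))
C=cam("wrist",s2);print(onz(C,(537,112),.07))
T=cam("top")
for p in ((335,253),(300,210),(385,226)): print(onz(T,(214.6+p[0]/5,119.6+p[1]/5),.07 if p[0]==335 else .062))
```

```text
[0.4185 0.1932 0.1741] [ 0.0319 -0.6074  0.3344] 0.009109202515830115 [-0.0135  0.0036  0.0197]
[0.5621 0.2936 0.07  ]
[0.5626 0.294  0.07  ]
[0.5821 0.3088 0.062 ]
[0.576  0.2743 0.062 ]
```

Emit:
play_rows --deltas '[{"x":14.5,"y":32,"z":0,"ax":0,"ay":0,"az":0},{"x":14.5,"y":32,"z":0,"ax":0,"ay":0,"az":0},{"x":14.5,"y":32,"z":0,"ax":0,"ay":0,"az":0},{"x":14.5,"y":32,"z":0,"ax":0,"ay":0,"az":0},{"x":14.5,"y":32,"z":0,"ax":0,"ay":0,"az":0},{"x":0,"y":0,"z":0,"ax":0,"ay":0,"az":-8.4},{"x":0,"y":0,"z":0,"ax":0,"ay":0,"az":-8.4},{"x":0,"y":0,"z":0,"ax":0,"ay":0,"az":-8.4},{"x":0,"y":0,"z":0,"ax":0,"ay":0,"az":-8.4},{"x":0,"y":0,"z":0,"ax":0,"ay":0,"az":-8.4},{"x":0,"y":0,"z":0,"ax":0,"ay":0,"az":-8.4},{"x":0,"y":0,"z":0,"ax":0,"ay":0,"az":-8.4},{"x":0,"y":0,"z":0,"ax":0,"ay":0,"az":-8.4},{"x":0,"y":0,"z":0,"ax":0,"ay":0,"az":-8.4},{"x":0,"y":0,"z":0,"ax":0,"ay":0,"az":-8.4},{"x":0,"y":0,"z":0,"ax":0,"ay":0,"az":-8.4},{"x":0,"y":0,"z":0,"ax":0,"ay":0,"az":-8.4},{"x":0,"y":0,"z":0,"ax":0,"ay":0,"az":-8.4},{"x":0,"y":0,"z":0,"ax":0,"ay":0,"az":-8.4},{"x":0,"y":0,"z":0,"ax":0,"ay":0,"az":0}]'

```text
t: 6.3
eef_pos: [0.5602, 0.2922, 0.1699]
ee_rot: [[-0.786, -0.618, -0.002], [-0.618, 0.786, -0.001], [0.002, 0.001, -1.0]]
contact_force: [-0.5, -0.4, -0.1]
finger_gap: 0.0094
grip_force: 59.8
```

Emit:
play_rows --deltas '[{"x":0,"y":0,"z":0,"ax":0,"ay":0,"az":0},{"x":0,"y":0,"z":0,"ax":0,"ay":0,"az":0}]'

```text
t: 6.5
eef_pos: [0.5607, 0.2927, 0.1708]
ee_rot: [[-0.789, -0.615, -0.001], [-0.615, 0.789, -0.0], [0.001, 0.0, -1.0]]
contact_force: [-0.8, 0.5, -0.4]
finger_gap: 0.009
grip_force: 59.8
```

Run:
```python
from h import *
np.set_printoptions(precision=4,suppress=True)
s=arm.read_state();im=eyes.read_camera("wrist");cv2.imwrite("pics/w3.png",im[...,::-1])
print(s['t'],repr(s['eef_pos']),repr(s['ee_rot']),s['qpos'])
np.savez("s3.npz",p=s['eef_pos'],R=s['ee_rot'])
cv2.imwrite("pics/w3c.png",cv2.resize(im[130:370,180:380,::-1],None,fx=2.5,fy=2.5,interpolation=cv2.INTER_CUBIC))
```

```text
6.5 array([0.5607, 0.2927, 0.1708]) array([[-0.7888, -0.6146, -0.0008],
       [-0.6146,  0.7888, -0.0004],
       [ 0.0009,  0.0001, -1.    ]]) [-0.4102  0.5919 -0.2021  1.6335  0.1399  0.9313  1.5701]
```

View pics/w3c.png

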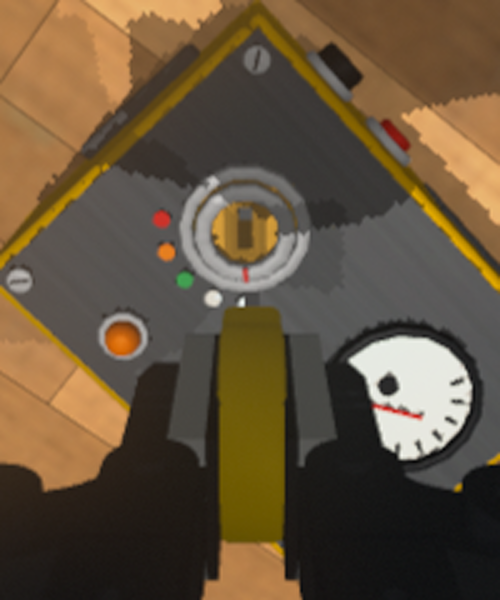

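The crop shows the collar centred at about (245,228), with the keyway slot nearly vertical in the image, i.e. along tool x. The red line is at (246,274) and the key head is centred on column 251. I'll measure these more precisely.

Run:
```python
from h import *
from scipy.optimize import least_squares
np.set_printoptions(precision=4,suppress=True)
im=cv2.imread("pics/w3.png")[...,::-1];f=np.load("s3.npz");s=dict(eef_pos=f['p'],ee_rot=f['R']);C=cam("wrist",s)
R=f['R'];tool=lambda P:R.T@(P-f['p'])*1000
# collar: blob inside crop
h=cv2.cvtColor(im,cv2.COLOR_RGB2HSV)
m=cv2.inRange(h,(0,0,105),(180,45,255));m[:190]=0;m[250:]=0;m[:,:250]=0;m[:,306:]=0
n,l,st,ce=cv2.connectedComponentsWithStats(m);i=1+np.argmax(st[1:,4]);p=np.argwhere(l==i)[:,::-1].astype(np.float32)
el=cv2.fitEllipse(cv2.convexHull(p));print("collar",el,st[i],tool(onz(C,el[0],.07)))
br=blobs(im,(10,110,60),(28,255,255),(250,200,306,245),10)[0];print("brass",br,tool(onz(C,br[1],.066)))
x,y=int(el[0][0]),int(el[0][1])
print(im[y-10:y+11,x-8:x+9].sum(2)//3)
rd=blobs(im,(170,120,80),(180,255,255),(265,232,290,248),2)+blobs(im,(0,120,80),(6,255,255),(265,232,290,248),2);print("red",rd,[tool(onz(C,r[1],.07)) for r in rd])
def edges(img,col,r0,r1):
    hh=cv2.cvtColor(img,cv2.COLOR_RGB2HSV)[:,col];r=[k for k in range(r0,r1) if 20<=hh[k,0]<=34 and hh[k,1]>120 and hh[k,2]>40];return r[0]-.5,r[-1]+.5
def fit(img,pose,col,r0,r1,zt,freez):
    e=edges(img,col,r0,r1);c=eyes.get_calibration("wrist");Tc=c['T_tool_cam']
    a=[]
    for r in e:
        d=Tc[:3,:3]@[0,-(r-c['cy'])/c['fy'],-1];a.append(np.arctan2(-d[0],d[2]))
    X,Z=Tc[0,3]*1e3,Tc[2,3]*1e3
    def g(x0,z):  # z = key z of TCP
        v=np.array([X-x0,z-Z]);  # camera in key frame
        lo=min(np.arctan2(v[0]-13,v[1]-28),np.arctan2(v[0],v[1]-49)-np.arcsin(17/np.hypot(v[0],v[1]-49)))
        hi=np.arctan2(v[0],v[1]-49)+np.arcsin(17/np.hypot(v[0],v[1]-49));return np.array([lo,hi])
    print("edges",e,"x0 per edge @z",zt,[least_squares(lambda q:g(q[0],zt)[k]-a[k],[0]).x[0] for k in(0,1)],"free",least_squares(lambda q:g(*q)-a,[0,zt]).x)
fit(im,s,280,200,400,41.4,1)
w2=cv2.imread("pics/w2.png")[...,::-1];fit(w2,None,280,150,300,161.2,1)
```

```text
collar ((276.4577941894531, 223.07432556152344), (50.7701301574707, 54.28863525390625), 39.43611526489258) [ 251  198   53   52 1152] [ -2.8504  -2.5335 100.7917]
brass (np.int32(474), array([277.4916, 222.7743]), ((277.5, 222.5), (23.0, 25.0), 90.0)) [ -3.9142  -1.8575 104.7909]
[[134 123 102 111 113 111 100  80  90  90  91  89  77  67  66  66  66]
 [130 120 106 106 109 109  91  69  84  85  87  86  87  83  65  65  66]
 [138 121 105 104 102 104  93  78  85  86  86  87  91  98  83  66  66]
 [139 124 105 104 100  98  95  85  85  86  86  87  91 102  97  66  66]
 [141 128 105 104 101  99  94  81  79  79  80  80  87 102 101  88  85]
 [140 127 106 104 101  98  93  72  67  67  67  67  77  99 105 103  99]
 [141 127 106 105 101  98  92  66  61  61  61  61  71  96 105 104  99]
 [140 127 106 104 102  98  92  67  62  61  61  61  70  97 106 104  99]
 [140 127 106 104 101  99  92  67  61  61  61  61  71  96 104 103  99]
 [140 127 105 104 100  98  92  66  61  61  60  61  72 100 105 104 100]
 [139 126 105 104 101  98  92  67  61  61  61  61  74 103 105 104 100]
 [138 126 106 104 101  99  92  68  62 
[... 357 characters left out ...]
7  77  80  91  97 105 104  99]
 [ 70  75  94 105 103  99  98  95  95  95  95  97 104 102 104 104  99]
 [ 74  70  74  93 103  99  99 100 100 100  99 100 100 100 102  99  84]
 [ 90  76  71  75  93 101 102  98  89 101 101 101 101 101  97  81  67]
 [129  99  77  73  76  85  85  81  71  85  90 103 104 100  80  67  71]]
red [(np.int32(8), array([277.75, 239.25]), ((277.5, 239.5), (5.0, 1.0), 90.0))] [array([-14.6736,  -1.6688, 100.7814])]
edges (252.5, 346.5) x0 per edge @z 41.4 [np.float64(-1.528458684225289), np.float64(-0.7555458127820128)] free [-2.505  43.7655]
edges (193.5, 241.5) x0 per edge @z 161.2 [np.float64(-2.5877591907475823), np.float64(-2.4860446483360286)] free [ -2.7516 161.9026]
```

Emit:
play_rows --deltas '[{"x":-2.7,"y":-1.8,"z":10,"ax":0,"ay":0,"az":0.5},{"x":0,"y":0,"z":20,"ax":0,"ay":0,"az":0},{"x":0,"y":0,"z":18,"ax":0,"ay":0,"az":0},{"x":0,"y":0,"z":8,"ax":0,"ay":0,"az":0},{"x":0,"y":0,"z":0,"ax":0,"ay":0,"az":0},{"x":0,"y":0,"z":0,"ax":0,"ay":0,"az":0}]'

```text
t: 7.15
eef_pos: [0.5646, 0.2934, 0.1156]
ee_rot: [[-0.793, -0.61, 0.001], [-0.61, 0.793, 0.0], [-0.001, -0.0, -1.0]]
contact_force: [-0.7, 0.4, 0.3]
finger_gap: 0.0091
grip_force: 59.8
```

```bash
cat > v.py <<'E'
from h import *
import sys
np.set_printoptions(precision=4,suppress=True)
s=arm.read_state();print(s['t'],s['eef_pos'],"F",s['contact_force'],"M",s['wrist_torque'],"yaw_y",np.degrees(np.arctan2(s['ee_rot'][1,1],s['ee_rot'][0,1])),s['finger_gap'])
f=np.load("s3.npz");d=s['eef_pos']-f['p'];print("tool shift since w3",f['R'].T@d*1000, "tilt",s['ee_rot'][:,2])
E
python3 v.py
python3 - <<'E'
from rig import eyes
import cv2
ims=[]
a=eyes.read_camera("wrist")[190:310,220:340,::-1];b=eyes.read_camera("scene")[150:250,240:340,::-1]
cv2.imwrite("pics/c4.png",cv2.hconcat([cv2.resize(a,(400,400),interpolation=2),cv2.resize(b,(400,400),interpolation=2)]))
E
```

```text
7.15 [0.5646 0.2934 0.1156] F [-0.7037  0.3869  0.2749] M [ 0.0078  0.0156 -0.0154] yaw_y 127.56677526315683 0.009073611015379785
tool shift since w3 [-3.5112 -1.8522 55.1541] tilt [ 0.0005  0.0003 -1.    ]
```

View pics/c4.png

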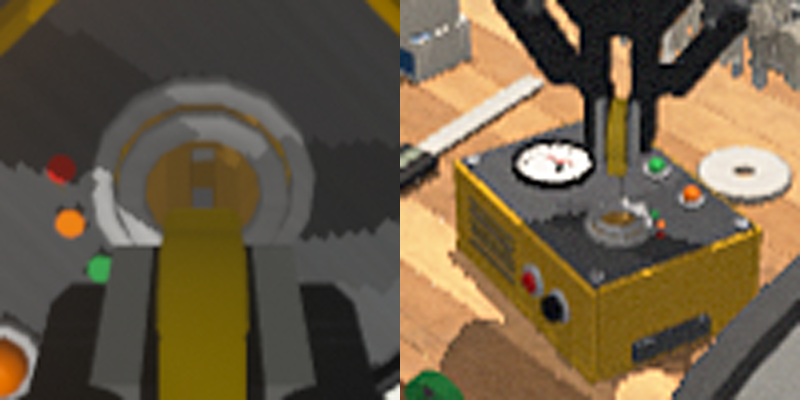

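The blade tip shows in line over the slot, at (203,190) in the left crop. I'll descend gently with force checks.

Emit:
play_rows --deltas '[{"x":0.6,"y":0,"z":4,"ax":0,"ay":0,"az":0},{"x":0,"y":0,"z":4,"ax":0,"ay":0,"az":0},{"x":0,"y":0,"z":3,"ax":0,"ay":0,"az":0},{"x":0,"y":0,"z":2,"ax":0,"ay":0,"az":0},{"x":0,"y":0,"z":0,"ax":0,"ay":0,"az":0},{"x":0,"y":0,"z":0,"ax":0,"ay":0,"az":0}]'

```text
t: 7.85
eef_pos: [0.5638, 0.2928, 0.1023]
ee_rot: [[-0.792, -0.61, -0.0], [-0.61, 0.792, -0.0], [0.0, -0.0, -1.0]]
contact_force: [-0.2, -0.2, 0.4]
finger_gap: 0.0093
grip_force: 59.8
```

```bash
python3 v.py
```

```text
7.85 [0.5638 0.2928 0.1023] F [-0.1576 -0.1605  0.4276] M [ 0.0584  0.0086 -0.0466] yaw_y 127.58846106851291 0.009282475407562357
tool shift since w3 [-2.5363 -1.8283 68.5192] tilt [-0. -0. -1.]
```

Emit:
play_rows --deltas '[{"x":0,"y":0,"z":3,"ax":0,"ay":0,"az":0},{"x":0,"y":0,"z":3,"ax":0,"ay":0,"az":0},{"x":0,"y":0,"z":2,"ax":0,"ay":0,"az":0},{"x":0,"y":0,"z":0,"ax":0,"ay":0,"az":0}]'

```text
t: 8.25
eef_pos: [0.5635, 0.2926, 0.0938]
ee_rot: [[-0.792, -0.61, -0.001], [-0.61, 0.792, -0.0], [0.001, 0.0, -1.0]]
contact_force: [0.6, -0.2, -0.4]
finger_gap: 0.0092
grip_force: 59.9
```

```bash
python3 v.py
```

```text
8.25 [0.5635 0.2926 0.0938] F [ 0.5682 -0.1759 -0.4218] M [-0.0356  0.0305 -0.0536] yaw_y 127.58430208724945 0.009213631498853077
tool shift since w3 [-2.2029 -1.8331 76.9482] tilt [-0.0006 -0.0004 -1.    ]
```

Emit:
play_rows --deltas '[{"x":0,"y":0,"z":3,"ax":0,"ay":0,"az":0},{"x":0,"y":0,"z":3,"ax":0,"ay":0,"az":0},{"x":0,"y":0,"z":2,"ax":0,"ay":0,"az":0},{"x":0,"y":0,"z":1,"ax":0,"ay":0,"az":0},{"x":0,"y":0,"z":0,"ax":0,"ay":0,"az":0}]'

```text
t: 8.75
eef_pos: [0.5637, 0.2927, 0.0851]
ee_rot: [[-0.792, -0.61, -0.0], [-0.61, 0.792, -0.0], [0.0, 0.0, -1.0]]
contact_force: [-0.6, 0.7, -0.3]
finger_gap: 0.0088
grip_force: 59.9
```

```bash
python3 v.py
```

```text
8.75 [0.5637 0.2927 0.0851] F [-0.5513  0.6634 -0.2975] M [-0.004   0.0197  0.001 ] yaw_y 127.58393732106394 0.00880898255808147
tool shift since w3 [-2.4449 -1.8241 85.7002] tilt [-0.0002 -0.0001 -1.    ]
```

Emit:
play_rows --deltas '[{"x":0,"y":0,"z":1,"ax":0,"ay":0,"az":0},{"x":0,"y":0,"z":1,"ax":0,"ay":0,"az":0},{"x":0,"y":0,"z":0,"ax":0,"ay":0,"az":0}]'

```text
t: 9.05
eef_pos: [0.564, 0.2928, 0.0837]
ee_rot: [[-0.792, -0.61, 0.0], [-0.61, 0.792, 0.0], [-0.0, -0.0, -1.0]]
contact_force: [-2.0, -0.8, 2.9]
finger_gap: 0.009
grip_force: 60.5
```

```bash
python3 v.py
```

```text
9.05 [0.564  0.2928 0.0837] F [-1.9869 -0.7988  2.9358] M [-0.1318  0.182   0.0151] yaw_y 127.58382103726393 0.009000534489486947
tool shift since w3 [-2.6845 -1.904  87.0791] tilt [ 0.0003  0.0001 -1.    ]
```

Emit:
play_rows --deltas '[{"x":0,"y":0,"z":1,"ax":0,"ay":0,"az":0},{"x":0,"y":0,"z":0,"ax":0,"ay":0,"az":0},{"x":0,"y":0,"z":0,"ax":0,"ay":0,"az":0}]'

```text
t: 9.35
eef_pos: [0.564, 0.2929, 0.0836]
ee_rot: [[-0.792, -0.61, 0.001], [-0.61, 0.792, 0.0], [-0.0, -0.0, -1.0]]
contact_force: [-3.8, -2.3, 11.0]
finger_gap: 0.0085
grip_force: 61.8
```

```bash
python3 v.py
```

```text
9.35 [0.564  0.2929 0.0836] F [-3.8008 -2.2709 10.9743] M [-0.4511  0.7156 -0.0387] yaw_y 127.58122753667789 0.008495207811743679
tool shift since w3 [-2.7608 -1.8959 87.2033] tilt [ 0.0005  0.0001 -1.    ]
```

Emit:
play_rows --deltas '[{"x":0,"y":0,"z":1,"ax":0,"ay":0,"az":0},{"x":0,"y":0,"z":0,"ax":0,"ay":0,"az":0},{"x":0,"y":0,"z":0,"ax":0,"ay":0,"az":0}]'

```text
t: 9.65
eef_pos: [0.5641, 0.2929, 0.0835]
ee_rot: [[-0.793, -0.61, 0.001], [-0.61, 0.793, 0.0], [-0.001, -0.0, -1.0]]
contact_force: [-4.7, -3.7, 17.6]
finger_gap: 0.009
grip_force: 62.8
```

```bash
python3 v.py
```

```text
9.65 [0.5641 0.2929 0.0835] F [-4.7016 -3.7386 17.6138] M [-0.6864  1.2602  0.0187] yaw_y 127.57520664211374 0.008964044167393681
tool shift since w3 [-2.8488 -1.9279 87.2988] tilt [ 0.0007  0.     -1.    ]
```

Emit:
play_rows --deltas '[{"x":0.7,"y":0,"z":-1.5,"ax":0,"ay":0,"az":0},{"x":0,"y":0,"z":0,"ax":0,"ay":0,"az":0},{"x":0,"y":0,"z":0,"ax":0,"ay":0,"az":0}]'

```text
t: 9.95
eef_pos: [0.5637, 0.2926, 0.0836]
ee_rot: [[-0.792, -0.61, 0.001], [-0.61, 0.792, 0.0], [-0.001, -0.0, -1.0]]
contact_force: [-1.5, -0.4, 8.3]
finger_gap: 0.009
grip_force: 60.9
```

```bash
python3 v.py
```

```text
9.95 [0.5637 0.2926 0.0836] F [-1.5423 -0.4404  8.2658] M [-0.2135  0.4073  0.0168] yaw_y 127.58136154813057 0.009020186210272996
tool shift since w3 [-2.3104 -1.8743 87.1783] tilt [ 0.0009  0.0005 -1.    ]
```

It is seated at the expected height. Now I'll turn clockwise in small steps and read the torque after each.

Emit:
play_rows --deltas '[{"x":0,"y":0,"z":0,"ax":0,"ay":0,"az":6},{"x":0,"y":0,"z":0,"ax":0,"ay":0,"az":0},{"x":0,"y":0,"z":0,"ax":0,"ay":0,"az":0}]'

```text
t: 10.25
eef_pos: [0.564, 0.2928, 0.0836]
ee_rot: [[-0.852, -0.524, 0.002], [-0.524, 0.852, 0.001], [-0.002, -0.0, -1.0]]
contact_force: [-2.4, -0.4, 7.0]
finger_gap: 0.009
grip_force: 61.0
```

```bash
python3 v.py
```

```text
10.25 [0.564  0.2928 0.0836] F [-2.4405 -0.4031  7.0366] M [-0.0563  0.2534 -0.0728] yaw_y 121.5772048862943 0.009039943627984645
tool shift since w3 [-2.7139 -1.8676 87.1608] tilt [ 0.0016  0.0009 -1.    ]
```

Emit:
play_rows --deltas '[{"x":0,"y":0,"z":0,"ax":0,"ay":0,"az":6},{"x":0,"y":0,"z":0,"ax":0,"ay":0,"az":0},{"x":0,"y":0,"z":0,"ax":0,"ay":0,"az":0}]'

```text
t: 10.55
eef_pos: [0.564, 0.2929, 0.0836]
ee_rot: [[-0.902, -0.432, 0.002], [-0.432, 0.902, 0.001], [-0.002, 0.0, -1.0]]
contact_force: [-0.3, -0.7, 6.0]
finger_gap: 0.0093
grip_force: 60.9
```

```bash
python3 v.py
```

```text
10.55 [0.564  0.2929 0.0836] F [-0.2715 -0.6828  5.9736] M [-0.0652  0.1482  0.0575] yaw_y 115.60020881995722 0.009260698979518187
tool shift since w3 [-2.8223 -1.8547 87.1509] tilt [ 0.0018  0.0009 -1.    ]
```

Emit:
play_rows --deltas '[{"x":0,"y":0,"z":0,"ax":0,"ay":0,"az":6},{"x":0,"y":0,"z":0,"ax":0,"ay":0,"az":0},{"x":0,"y":0,"z":0,"ax":0,"ay":0,"az":0}]'

```text
t: 10.85
eef_pos: [0.5641, 0.293, 0.0837]
ee_rot: [[-0.942, -0.335, 0.002], [-0.335, 0.942, 0.001], [-0.002, 0.0, -1.0]]
contact_force: [-0.3, -0.6, 6.4]
finger_gap: 0.0091
grip_force: 60.9
```

```bash
python3 v.py
```

```text
10.85 [0.5641 0.293  0.0837] F [-0.2553 -0.644   6.4193] M [-0.0265  0.127  -0.0302] yaw_y 109.58215197497006 0.00907366792251544
tool shift since w3 [-2.8664 -1.8283 87.1367] tilt [ 0.0018  0.0011 -1.    ]
```

Torque noise is about 0.05 N m, so I'll average several readings per step.

```bash
cat > m.py <<'E'
from h import *
np.set_printoptions(precision=3,suppress=True)
M=[];F=[];A=[]
for i in range(5):
    eyes.read_camera("wrist");s=arm.read_state();M.append(s['wrist_torque'][2]);F.append(s['contact_force']);A.append(s['tau'][6])
print(round(s['t'],2),"turned %.1f"%(127.58-np.degrees(np.arctan2(s['ee_rot'][1,1],s['ee_rot'][0,1]))),"Mz %.3f+-%.3f"%(np.mean(M),np.std(M)/2),"tau7 %.3f+-%.3f"%(np.mean(A),np.std(A)/2),"F",np.mean(F,0),"tcp",s['eef_pos'])
E
python3 m.py
```

```text
11.1 turned 18.0 Mz -0.037+-0.015 tau7 0.011+-0.002 F [-0.698 -0.329  7.027] tcp [0.564 0.293 0.084]
```

Emit:
play_rows --deltas '[{"x":0,"y":0,"z":0,"ax":0,"ay":0,"az":4}]'

```text
t: 11.2
eef_pos: [0.5641, 0.293, 0.0837]
ee_rot: [[-0.963, -0.268, 0.002], [-0.268, 0.963, 0.001], [-0.002, 0.001, -1.0]]
contact_force: [-1.5, 0.4, 7.2]
finger_gap: 0.0085
grip_force: 61.0
```

```bash
python3 m.py
```

```text
11.45 turned 22.0 Mz -0.046+-0.011 tau7 -0.042+-0.122 F [-0.724 -0.282  6.706] tcp [0.564 0.293 0.084]
```

Emit:
play_rows --deltas '[{"x":0,"y":0,"z":0,"ax":0,"ay":0,"az":4}]'

```text
t: 11.55
eef_pos: [0.5641, 0.293, 0.0837]
ee_rot: [[-0.98, -0.2, 0.002], [-0.2, 0.98, 0.001], [-0.002, 0.001, -1.0]]
contact_force: [-0.5, 0.5, 5.9]
finger_gap: 0.0092
grip_force: 61.0
```

```bash
python3 m.py
```

```text
11.8 turned 26.0 Mz -0.041+-0.009 tau7 -0.042+-0.123 F [-0.532  0.08   6.811] tcp [0.564 0.293 0.084]
```

Emit:
play_rows --deltas '[{"x":0,"y":0,"z":0,"ax":0,"ay":0,"az":4}]'

```text
t: 11.9
eef_pos: [0.5642, 0.293, 0.0837]
ee_rot: [[-0.991, -0.131, 0.002], [-0.131, 0.991, 0.001], [-0.002, 0.001, -1.0]]
contact_force: [-0.4, 0.4, 6.4]
finger_gap: 0.009
grip_force: 60.9
```

```bash
python3 m.py
```

```text
12.15 turned 30.0 Mz -0.021+-0.003 tau7 -0.071+-0.120 F [-0.381 -0.034  6.91 ] tcp [0.564 0.293 0.084]
```

Emit:
play_rows --deltas '[{"x":0,"y":0,"z":0,"ax":0,"ay":0,"az":4}]'

```text
t: 12.25
eef_pos: [0.5642, 0.2929, 0.0836]
ee_rot: [[-0.998, -0.062, 0.002], [-0.062, 0.998, 0.001], [-0.002, 0.001, -1.0]]
contact_force: [-0.3, 0.2, 6.5]
finger_gap: 0.0091
grip_force: 60.9
```

```bash
python3 m.py
```

```text
12.5 turned 34.0 Mz 0.082+-0.011 tau7 -0.150+-0.120 F [-0.509 -0.074  6.801] tcp [0.564 0.293 0.084]
```

Emit:
play_rows --deltas '[{"x":0,"y":0,"z":0,"ax":0,"ay":0,"az":4}]'

```text
t: 12.6
eef_pos: [0.5641, 0.2929, 0.0836]
ee_rot: [[-1.0, 0.008, 0.002], [0.008, 1.0, 0.001], [-0.002, 0.001, -1.0]]
contact_force: [-0.0, -0.2, 6.1]
finger_gap: 0.0091
grip_force: 60.9
```

```bash
python3 m.py
```

```text
12.85 turned 38.0 Mz 0.050+-0.014 tau7 -0.126+-0.119 F [-0.241  0.005  6.785] tcp [0.564 0.293 0.084]
```

```bash
sed -i 's/np.mean(A),np.std(A)\/2/np.median(A),np.std(A[1:])/' m.py
```

Emit:
play_rows --deltas '[{"x":0,"y":0,"z":0,"ax":0,"ay":0,"az":4}]'

```text
t: 12.95
eef_pos: [0.5641, 0.293, 0.0837]
ee_rot: [[-0.997, 0.078, 0.002], [0.078, 0.997, 0.001], [-0.002, 0.001, -1.0]]
contact_force: [-1.4, 0.2, 6.6]
finger_gap: 0.0091
grip_force: 60.9
```

```bash
python3 m.py
```

```text
13.2 turned 42.0 Mz -0.039+-0.024 tau7 -0.009+-0.183 F [-0.535 -0.132  6.277] tcp [0.564 0.293 0.084]
```

Emit:
play_rows --deltas '[{"x":0,"y":0,"z":0,"ax":0,"ay":0,"az":4}]'

```text
t: 13.3
eef_pos: [0.5642, 0.2929, 0.0837]
ee_rot: [[-0.989, 0.147, 0.002], [0.147, 0.989, 0.001], [-0.002, 0.002, -1.0]]
contact_force: [-0.6, -0.6, 6.6]
finger_gap: 0.0093
grip_force: 60.9
```

```bash
python3 m.py
```

```text
13.55 turned 46.0 Mz -0.011+-0.013 tau7 -0.014+-0.184 F [-0.547  0.452  7.1  ] tcp [0.564 0.293 0.084]
```

Emit:
play_rows --deltas '[{"x":0,"y":0,"z":0,"ax":0,"ay":0,"az":4}]'

```text
t: 13.65
eef_pos: [0.5642, 0.2929, 0.0837]
ee_rot: [[-0.976, 0.216, 0.002], [0.216, 0.976, 0.001], [-0.001, 0.002, -1.0]]
contact_force: [-0.6, -0.3, 7.1]
finger_gap: 0.009
grip_force: 60.9
```

```bash
python3 m.py
```

```text
13.9 turned 50.0 Mz -0.010+-0.016 tau7 -0.005+-0.186 F [-0.254 -0.072  6.57 ] tcp [0.564 0.293 0.084]
```

Emit:
play_rows --deltas '[{"x":0,"y":0,"z":0,"ax":0,"ay":0,"az":4}]'

```text
t: 14.0
eef_pos: [0.5642, 0.2929, 0.0836]
ee_rot: [[-0.959, 0.283, 0.002], [0.283, 0.959, 0.001], [-0.001, 0.002, -1.0]]
contact_force: [-0.5, -0.2, 7.8]
finger_gap: 0.009
grip_force: 61.0
```

```bash
python3 m.py
```

```text
14.25 turned 54.0 Mz -0.027+-0.014 tau7 -0.012+-0.185 F [-0.647 -0.22   6.875] tcp [0.564 0.293 0.084]
```

Emit:
play_rows --deltas '[{"x":0,"y":0,"z":0,"ax":0,"ay":0,"az":4}]'

```text
t: 14.35
eef_pos: [0.5642, 0.2929, 0.0837]
ee_rot: [[-0.937, 0.35, 0.002], [0.35, 0.937, 0.001], [-0.001, 0.002, -1.0]]
contact_force: [-0.9, -0.0, 6.2]
finger_gap: 0.009
grip_force: 60.9
```

```bash
python3 m.py
```

```text
14.6 turned 58.0 Mz 0.074+-0.015 tau7 -0.101+-0.185 F [-0.178 -0.066  6.789] tcp [0.564 0.293 0.084]
```

Emit:
play_rows --deltas '[{"x":0,"y":0,"z":0,"ax":0,"ay":0,"az":4}]'

```text
t: 14.7
eef_pos: [0.5642, 0.2929, 0.0837]
ee_rot: [[-0.91, 0.414, 0.002], [0.414, 0.91, 0.001], [-0.001, 0.002, -1.0]]
contact_force: [0.5, 0.3, 6.3]
finger_gap: 0.0091
grip_force: 60.9
```

```bash
python3 m.py
```

```text
14.95 turned 62.0 Mz 0.056+-0.007 tau7 -0.077+-0.183 F [-0.174 -0.159  6.649] tcp [0.564 0.293 0.084]
```

The torque repeats every 24°: it starts just before 34° and again just before 58°, so play is about 9° and stop 3 should be near 81°. I'll continue with finer steps.

Emit:
play_rows --deltas '[{"x":0,"y":0,"z":0,"ax":0,"ay":0,"az":4}]'

```text
t: 15.05
eef_pos: [0.5641, 0.2929, 0.0836]
ee_rot: [[-0.879, 0.476, 0.002], [0.476, 0.879, 0.001], [-0.001, 0.002, -1.0]]
contact_force: [-0.1, -0.8, 6.1]
finger_gap: 0.0093
grip_force: 60.9
```

```bash
python3 m.py
```

```text
15.3 turned 66.0 Mz -0.024+-0.009 tau7 -0.019+-0.184 F [-0.577  0.273  6.631] tcp [0.564 0.293 0.084]
```

Emit:
play_rows --deltas '[{"x":0,"y":0,"z":0,"ax":0,"ay":0,"az":4}]'

```text
t: 15.4
eef_pos: [0.5642, 0.293, 0.0836]
ee_rot: [[-0.844, 0.537, 0.002], [0.537, 0.844, 0.001], [-0.001, 0.002, -1.0]]
contact_force: [-0.2, 0.6, 6.8]
finger_gap: 0.0092
grip_force: 60.9
```

```bash
python3 m.py
```

```text
15.65 turned 70.0 Mz 0.064+-0.014 tau7 -0.077+-0.182 F [0.115 0.595 6.517] tcp [0.564 0.293 0.084]
```

Emit:
play_rows --deltas '[{"x":0,"y":0,"z":0,"ax":0,"ay":0,"az":4}]'

```text
t: 15.75
eef_pos: [0.5642, 0.293, 0.0836]
ee_rot: [[-0.804, 0.594, 0.002], [0.594, 0.804, 0.001], [-0.001, 0.002, -1.0]]
contact_force: [-1.9, -0.8, 7.3]
finger_gap: 0.0093
grip_force: 60.8
```

```bash
python3 m.py
```

```text
16.0 turned 74.0 Mz 0.018+-0.011 tau7 -0.058+-0.183 F [-0.46   0.097  6.903] tcp [0.564 0.293 0.084]
```

Emit:
play_rows --deltas '[{"x":0,"y":0,"z":0,"ax":0,"ay":0,"az":3}]'

```text
t: 16.1
eef_pos: [0.5642, 0.293, 0.0837]
ee_rot: [[-0.772, 0.635, 0.002], [0.635, 0.772, 0.001], [-0.001, 0.002, -1.0]]
contact_force: [0.1, 0.4, 6.6]
finger_gap: 0.0091
grip_force: 60.9
```

```bash
python3 m.py
```

```text
16.35 turned 77.0 Mz 0.036+-0.012 tau7 -0.065+-0.137 F [-0.211 -0.239  6.915] tcp [0.564 0.293 0.084]
```

Emit:
play_rows --deltas '[{"x":0,"y":0,"z":0,"ax":0,"ay":0,"az":2}]'

```text
t: 16.45
eef_pos: [0.5642, 0.293, 0.0836]
ee_rot: [[-0.75, 0.662, 0.002], [0.662, 0.75, 0.001], [-0.001, 0.002, -1.0]]
contact_force: [-0.4, 0.4, 6.5]
finger_gap: 0.0091
grip_force: 60.9
```

```bash
python3 m.py
```

```text
16.7 turned 79.0 Mz 0.052+-0.012 tau7 -0.069+-0.092 F [-0.435  0.216  6.977] tcp [0.564 0.293 0.084]
```

Emit:
play_rows --deltas '[{"x":0,"y":0,"z":0,"ax":0,"ay":0,"az":1.5}]'

```text
t: 16.8
eef_pos: [0.5642, 0.293, 0.0837]
ee_rot: [[-0.732, 0.681, 0.002], [0.681, 0.732, 0.001], [-0.001, 0.002, -1.0]]
contact_force: [-0.6, -0.2, 6.3]
finger_gap: 0.0091
grip_force: 60.9
```

```bash
python3 m.py
```

```text
17.05 turned 80.5 Mz 0.083+-0.013 tau7 -0.108+-0.069 F [-0.59  -0.13   6.229] tcp [0.564 0.293 0.084]
```

Emit:
play_rows --deltas '[{"x":0,"y":0,"z":0,"ax":0,"ay":0,"az":1}]'

```text
t: 17.15
eef_pos: [0.5642, 0.293, 0.0836]
ee_rot: [[-0.721, 0.693, 0.002], [0.693, 0.721, 0.001], [-0.001, 0.002, -1.0]]
contact_force: [-0.6, -0.5, 6.7]
finger_gap: 0.0087
grip_force: 60.9
```

```bash
python3 m.py
```

```text
17.4 turned 81.5 Mz 0.135+-0.019 tau7 -0.143+-0.047 F [-0.476 -0.022  6.706] tcp [0.564 0.293 0.084]
```

Emit:
play_rows --deltas '[{"x":0,"y":0,"z":0,"ax":0,"ay":0,"az":1}]'

```text
t: 17.5
eef_pos: [0.5642, 0.2929, 0.0836]
ee_rot: [[-0.708, 0.706, 0.002], [0.706, 0.708, 0.001], [-0.001, 0.002, -1.0]]
contact_force: [-0.5, -0.2, 6.6]
finger_gap: 0.0095
grip_force: 60.9
```

```bash
python3 m.py
```

```text
17.75 turned 82.5 Mz 0.150+-0.014 tau7 -0.174+-0.047 F [-0.676  0.424  7.091] tcp [0.564 0.293 0.084]
```

The torque passes the stop's centre value (about 0.135 N m, near 81.3°), so the rotor is firmly in the third stop. One last look before handing in.

```bash
python3 - <<'E'
from rig import eyes
import cv2
a=eyes.read_camera("wrist")[170:310,200:340,::-1];b=eyes.read_camera("scene")[150:310,180:340,::-1]
cv2.imwrite("pics/c9.png",cv2.hconcat([cv2.resize(a,(400,400),interpolation=2),cv2.resize(b,(400,400),interpolation=2)]))
E
python3 v.py
```

```text
17.85 [0.5642 0.293  0.0836] F [-0.5935 -0.0723  6.8637] M [-0.0136  0.067   0.1642] yaw_y 45.12538449942567 0.0092241430083377
tool shift since w3 [-3.0091 -1.9178 87.1441] tilt [ 0.0021  0.0011 -1.    ]
```

View pics/c9.png

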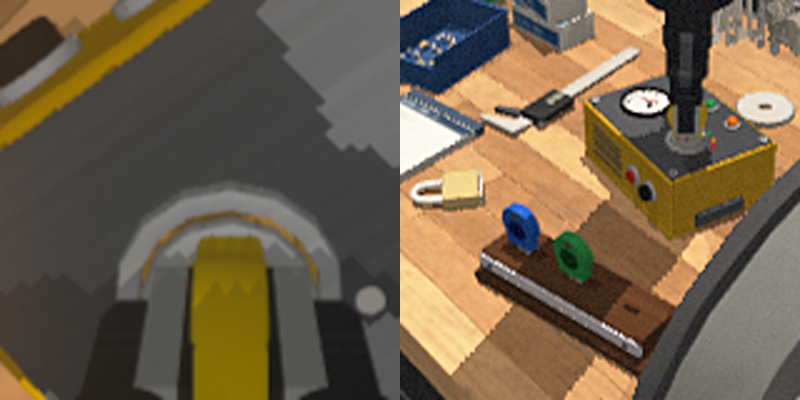

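The key is home in the collar and still gripped, and the blue key (520,228) and green key (573,257) still stand in the stand.

```bash
python3 -c "
from rig import ticket
print(ticket.finish_job())"
```

```text
the job is handed in; nothing more can be done
None
```

The job is handed in at about 18 s: the yellow key is fully home, still gripped and held at the third stop by torque feel (turned 82.5° including roughly 9° of play), with the green and blue keys still in the stand; no pass/fail verdict came back.

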